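# Hold the head of a spring-loaded test cell down for fastening

## Robot

A 6-joint arm with a two-finger parallel gripper is mounted at the origin on a cart in front of the work surface, level with it; the furniture and walls round the work are solid. World frame = base frame: x ahead of the robot, y to its left, z up, the work surface at z = 0. Lengths are in mm, angles in rad, forces in N, time in s.
With the tool pointing down it reaches from about 350 to 975 mm from the base axis. Payload 4.9 kg.
Tool frame: the origin (TCP) lies at the very end of the fingers, on their centre line; the grasp point (between the pads) lies 19 mm behind it (r.grip_depth is the z of the grasp point in the tool frame, in mm); z points along the fingers, y is the line along which they close (so a half turn about z gives the same grasp; the last joint's range is limited). The gripper opens to 85 mm and grips with 20 to 120 N. Pads are 22 mm wide; open, the fingers measure 114 mm over their backs; the gripper's body (76 mm by 85 mm) begins 54 mm behind the grasp point. The pads swing forward as they close: fully open they stand 13 mm farther back than shut.
Start: joints at [-1.357, 0.053, 1.613, -0, 1.476, -0.119], TCP at [204.176, -590.689, 231.304] pointing down, gripper open.
Joint ranges: [-3.01, 3.01], [-1.01, 2.22], [0.06, 2.58], [-1.02, 4.17], [0.09, 2.62], [-3.14, 3.14]. Speed limits (rad/s): [2.57, 2.57, 3.14, 3.14, 3.14, 3.14].

## Interface

Orientations are given as a unit quaternion [w, x, y, z].
In Python, from cell import r gives the robot as it stands.
- The arm moves only by the tool servo_tool, never from a script. Its argument "deltas" is a list of rows, each a list of 2 entries, a list of its own where there are three numbers: the shift along the tool's x, y, z in mm, then the turn about the tool's z in degrees. In form: [[[x, y, z], yaw], ...]. A call has 1 to 8 rows; each row shifts and turns the commanded pose from where the row before left it, along the tool's axes as they then stand; what a row does not reach is not made up. A row lasts 1/8 s, in which the tool goes at most 62.5 mm and 10.7 degrees, less where a joint would pass 70% of its speed; a pose out of reach is approached as far as the arm can. A call with a gripper value outside its range is refused whole. "hand" is the gripper command: -1 is fully open, 1 is shut, values between are in proportion, set as the call begins (left out, the last holds). The fingers move at their own pace and stop on an object; the grip force is fixed at half the most. Time passes only in rows, so rows that do not move let the fingers close. It gives the time, the measured TCP pose, the force, the opening and the grip force at its end, in the units of the state.
- r.read_state(): the state, without advancing time (a new reading comes with each control period).
- r.get_image(name): name is "side" or "top" or "wrist"; returns a dict with "img" (400x640x3 uint8, red, green, blue), "fx", "fy", "cx", "cy" (pixels), "R" (3x3) and "t" (3): a world point X has camera coordinates R X + t. Camera axes: x right, y down, z forward; pixel columns grow to the right and rows downward; lengths in mm; the calibration is good to about 2 mm. A picture is of the moment at which its call begins. There is no depth.
- r.job_done(): hands the job in; it is judged then, once.
The state is a dict: "time": time; "q": joint angles; "qvel": joint speeds; "tau": joint torques, N m; "tcp_pos": TCP position; "ee_rot": TCP orientation; "contact_force": force on the tool from outside, world axes, zero at the start; "ft_torque": the same for the moment, N m; "opening": finger opening in mm; "grip_force": force on a finger pad.
Only numpy, scipy, OpenCV 4.12 (cv2) and the standard library are available. Lean on these libraries where they do the work, as an engineer would, in place of code of your own. Each camera call takes 0.05 s, during which the arm holds its last target. There are 200 camera calls.

## Task

Pick up the loose cell head by its black grip, lower it squarely onto the two guide pins of the test cell (large hole on the large pin) until it sits on the white ceramic disc, and press it down gently against the sprung piston with a steady force of about 11 newtons on the disc, so that the top of the head plate stands level with the green bands on the pins. Keep it there without letting go, so that a colleague can swing up the bolts and tighten them: after about three steady seconds the program finishes while still pressing. Do not push the piston all the way in, because the disc would crack, and leave the things around the cell where they are.

Things in the scene. Friction and masses are not known exactly. Their poses are not given: they have to be found in the camera images.
- cell: Test cell, screwed down: base plate 94 x 156 x 8 mm, on it a grey block 64 (x) x 120 (y) mm with beige top, its top face 50 mm above the worktop. Origin: centre of the underside, z up. A sprung piston with a white disc stands out of the middle, between two upright steel pins. Swing bolts with brass wing nuts lie folded out at both ends, y = +-60 to +-130 mm, no higher than 36 mm.
- large_pin_tip (a point): Tip of the large guide pin, 12 mm thick with a round nose, at x = 0, y = +38 mm of the cell, 86 mm above the worktop (36 mm above the block's top). A green band runs from 16 to 22 mm above the block's top; axes as cell.
- small_pin_tip (a point): Tip of the small guide pin, 8 mm thick, at x = 0, y = -38 mm of the cell; height, nose and green band as on the large pin.
- head: Loose cell head, 0.15 to 0.31 kg, flat on the worktop: beige plate 64 (x) x 120 (y) x 12 mm, ends notched, two brass stubs 14 mm out of the +x edge. Origin: centre of its underside, z up. Fits the cell one way round only: axes parallel to the cell's. Its underside meets the pin tips 86 mm above the worktop and the disc at 64 mm; then the origin is over the cell's origin.
- large_hole (a point): Centre of the head's large through hole, 14 mm wide (for the 12 mm pin), at x = 0, y = +38 mm of the head, in the plane of its underside; axes as head.
- small_hole (a point): Centre of the head's small through hole, 10 mm wide (for the 8 mm pin), at x = 0, y = -38 mm of the head, in the plane of its underside; axes as head.
- head_grip (a point): Middle of the head's black grip block, 40 mm above the head's underside; axes as head. The block has upright flat sides, 22 mm thick (x), 44 mm long (y), and reaches from 16 to 58 mm above the underside, flat on top; a dark foot 30 x 50 mm lies below it at 12 to 16 mm.
- ceramic_disc: Sprung steel piston, 41 mm wide, with the white ceramic disc, 36 mm wide and 2.5 mm thick, fixed on its top. Origin 42.5 mm below the disc's top face, on the cell's axis; the top face is 64 mm above the worktop (14 mm above the block's top) when not pressed. The head's underside presses on the disc.
- piston (a joint): How far the sprung piston is pushed down, in m: 0 when free, 0.014 when fully in (the head then touches the block). The force on the disc is about 4 N when the piston just begins to move, and grows by 1 N per mm: about 11 N at 0.007. The head's own weight does not move it.
- yellow_tester: Bystander: yellow gas tester, 69 x 114 x 86 mm, at the back.
- timer: Bystander: white timer, 67 x 67 x 18 mm, lying at the near left.
- teal_tape: Bystander: roll of teal tape, 86 mm wide, 24 mm high, lying flat at the left.
- tip_box: Bystander: blue lidded box, 70 x 124 x 78 mm, at the right.
- dark_jar: Bystander: white jar with black lid, 53 mm wide, 66 mm high, at the right.
- reagent_4: Bystander: white bottle with blue cap, 61 mm wide, 146 mm high, at the back.
- sample_jar_1: Bystander: small white jar, 44 mm wide, 54 mm high, at the back right.
There are look-alikes about, which are no part of the job. What is shaped like the head but red is not meant.

How it is judged:
By the outcome, as a careful person would: the job done as asked, in the order asked, and still so for the second after the job is handed in, while the arm keeps its last pose, push and grip.
It also fails if it takes over 58 s, if anything falls off the work surface, if the arm or the gripper's body presses on something with over 40 N, if the wrist force passes 120 N, or if a joint passes its speed limit or range.

## Working session

There is one attempt and no reset: what is moved stays moved. The work goes in short steps, Python scripts to look and compute and a tool call to move; the robot and the scene stay as the last step left them, time stands still between calls to the robot, and variables do not carry over. Pictures are saved under pics/ and viewed, at most 10 in all, crops included, and the job is handed in when it is done.

Besides the shell and the picture viewer there is one more tool, called after ">>>" by a JSON object that holds its "name" and its "arguments", one argument or row to a line. servo_tool: Moves the arm, as the interface text tells. Its arguments: {"type":"object","properties":{"deltas":{"type":"array"},"hand":{"type":"number"}},"required":["deltas"]}

```bash
mkdir -p pics; ls; python3 - <<'E'
from cell import r
import cv2
s=r.read_state(); print(s)
print(r.grip_depth)
for n in("top","side"):
    d=r.get_image(n); cv2.imwrite(f"pics/{n}0.png",d["img"][:,:,::-1])
    print(n,d["fx"],d["cx"],d["cy"],d["R"],d["t"])
E
```

```text
pics
{'time': 0.0, 'q': array([-1.35700510e+00,  5.33444049e-02,  1.61432692e+00, -1.72290125e-05,
        1.47603489e+00, -1.18989143e-01]), 'qvel': array([-7.17057927e-04,  2.55171373e-04,  2.88934501e-05, -9.49394352e-04,
        1.32243471e-03,  4.80131853e-04]), 'tau': array([ 1.57390873e-04, -3.93684912e+01, -3.70175242e+01, -8.83266648e-05,
        7.11389715e-03,  6.76430176e-06]), 'tcp_pos': array([ 204.03398535, -590.07315416,  230.05109906]), 'ee_rot': array([-1.05519002e-03,  9.86188374e-01,  1.65624194e-01, -5.86392328e-05]), 'contact_force': array([-0.38081323, -0.62903845, -0.36893699]), 'ft_torque': array([-0.0349851 , -0.01612132, -0.05102864]), 'grip_force': 0.0, 'opening': 85.36034733389356}
-18.700000000000003
top 467.9711866503788 322.13976926551896 208.79966547966444 [[-0.16815393 -0.98575881 -0.00195662]
 [-0.83344938  0.14323185 -0.53371039]
 [ 0.52638996 -0.08811476 -0.84566506]] [  60.28122396  420.80620423 1494.43592519]
side 412.0655427753058 321.1102854296471 202.0237696164682 [[ 0.98944266 -0.14291672 -0.02404245]
 [-0.09735731 -0.53258719 -0.84075706]
 [ 0.10735354  0.83422161 -0.54087847]] [-483.60043459   89.13495171 1807.10892529]
```

View pics/top0.png

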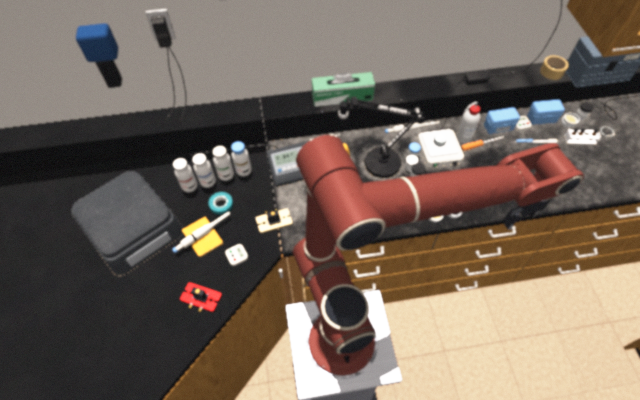

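View pics/side0.png

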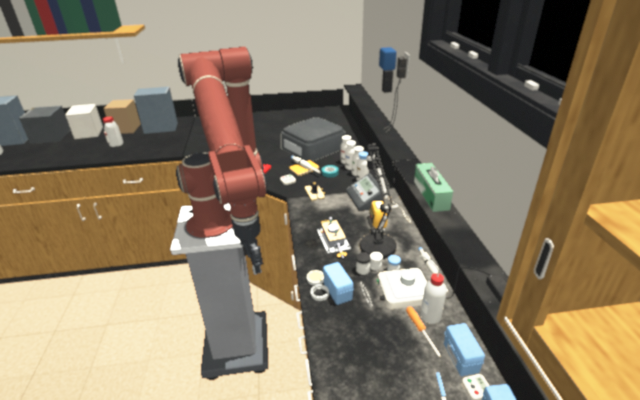

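The images show two head-shaped objects: a beige plate with black grip (top 273,219; side 316,190) and a red one (top 200,296; side about 262,168). The beige one fits the description, since red is excluded. The cell is at side (333,236), hidden by the arm in the top view. I'll confirm with an enlarged crop.

```bash
cat > h.py <<'E'
import numpy as np, cv2
from cell import r
def ray(d,u,v,z):
    R=np.array(d["R"]);t=np.array(d["t"]);c=-R.T@t
    w=R.T@np.array([(u-d["cx"])/d["fx"],(v-d["cy"])/d["fy"],1.])
    return c+w*(z-c[2])/w[2]
def proj(d,X):
    p=np.array(d["R"])@np.array(X,float)+d["t"]; return d["fx"]*p[0]/p[2]+d["cx"],d["fy"]*p[1]/p[2]+d["cy"]
def crop(img,x,y,w,h,k): return cv2.resize(img[y:y+h,x:x+w],None,fx=k,fy=k,interpolation=cv2.INTER_CUBIC)
def save(n,img): cv2.imwrite(f"pics/{n}.png",img[:,:,::-1])
E
python3 - <<'E'
from h import *
t=r.get_image("top");s=r.get_image("side")
a=crop(t["img"],240,190,64,50,6);b=crop(s["img"],290,170,64,50,6)
c=crop(s["img"],300,205,64,50,6);e=crop(t["img"],170,275,64,50,6)
save("c1",np.vstack([np.hstack([a,b]),np.hstack([c,e])]))
print(ray(t,273,219,12),ray(s,316,192,12),ray(s,333,236,50))
E
```

```text
[480.12623296 162.73207766  12.        ] [485.91781349 149.9302756   12.        ] [ 500.55951943 -254.1512182    50.        ]
```

View pics/c1.png

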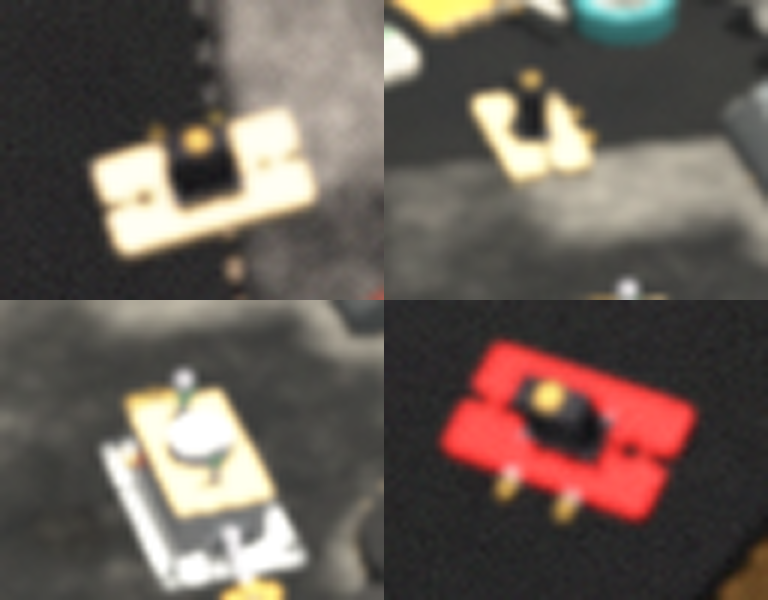

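The crops confirm it. The beige head, black grip with stubs on its far (+x) side, is in the upper two crops at top (273,219) and side (316,190). The red look-alike is at lower right. The cell is at lower left, with pin tips near side (330,218) and (336,231). Next I measure the head and cell poses.

```bash
python3 - <<'E'
from h import *
def rect(d,x,y,w,h,z):
    im=cv2.resize(d["img"][y:y+h,x:x+w],None,fx=4,fy=4,interpolation=cv2.INTER_CUBIC)
    hsv=cv2.cvtColor(im,cv2.COLOR_RGB2HSV)
    m=cv2.inRange(hsv,(8,25,170),(30,150,255))
    cs=cv2.findContours(m,cv2.RETR_EXTERNAL,cv2.CHAIN_APPROX_NONE)[0]
    c=np.vstack([q for q in cs if cv2.contourArea(q)>250])[:,0]
    P=np.array([ray(d,x+(u+.5)/4-.5,y+(v+.5)/4-.5,z)[:2] for u,v in c],np.float32)
    return cv2.minAreaRect(P)
t=r.get_image("top");s=r.get_image("side")
print("head top",rect(t,250,200,50,40,12))
print("head side",rect(s,300,180,35,25,12))
print("cell side",rect(s,315,215,35,35,50))
for u,v in((330.5,218.),(336,231)):print(ray(s,u,v,86))
E
```

```text
head top ((485.3257141113281, 141.34417724609375), (100.53504943847656, 178.6983642578125), 24.82720947265625)
head side ((494.7454833984375, 122.1602783203125), (105.88654327392578, 224.45758056640625), 30.83024787902832)
cell side ((498.1092834472656, -210.85757446289062), (89.41580963134766, 143.543701171875), 6.6029052734375)
[ 502.95022495 -181.4196242    86.        ]
[ 509.68173348 -271.3627274    86.        ]
```

>>> {"name": "servo_tool", "arguments": {
  "deltas": [
    [[0, 0, -10], -9],
    [[0, 0, -10], -9],
    [[0, 0, -10], -9],
    [[0, 0, -10], -9],
    [[0, 0, -10], -9],
    [[0, 0, -10], -9],
    [[0, 0, -10], -9],
    [[0, 0, -10], -9]
  ],
  "hand": -1
}}

```text
time: 1.3
tcp_pos: [204.2, -590.6, 311.5]
ee_rot: [-0.0, 0.699, 0.715, 0.0]
contact_force: [-0.3, 0.3, -0.7]
opening: 85.4
grip_force: 0.0
```

>>> {"name": "servo_tool", "arguments": {
  "deltas": [
    [[45, 25, 0], 0],
    [[45, 25, 0], 0],
    [[45, 25, 0], 0],
    [[45, 25, 0], 0],
    [[45, 20, 0], 0],
    [[45, 15, 0], 0],
    [[45, 15, 0], 0],
    [[45, 15, 0], 0]
  ]
}}

```text
time: 2.3
tcp_pos: [362.6, -226.2, 311.4]
ee_rot: [0.0, 0.701, 0.714, 0.0]
contact_force: [1.2, 0.4, -0.0]
opening: 85.5
grip_force: 0.0
```

>>> {"name": "servo_tool", "arguments": {
  "deltas": [
    [[45, 15, 0], 0],
    [[45, 15, 0], 0],
    [[45, 15, 0], 0],
    [[45, 15, 0], 0],
    [[45, 15, 0], 0],
    [[45, 15, 0], 0],
    [[45, 15, 0], 0],
    [[10, 0, 0], 0]
  ]
}}

```text
time: 3.3
tcp_pos: [461.4, 101.3, 311.0]
ee_rot: [-0.0, 0.699, 0.715, -0.0]
contact_force: [-0.4, -0.2, 0.3]
opening: 85.3
grip_force: 0.0
```

```bash
python3 - <<'E'
from h import *
w=r.get_image("wrist"); save("w1",w["img"]); R=np.array(w["R"])
print(r.read_state()["tcp_pos"], -R.T@w["t"], R, w["fx"])
t=r.get_image("top"); save("t1",t["img"])
E
```

```text
[461.16037972 101.09820878 311.13082066] [459.51614499 174.4721889  453.39588665] [[ 9.99745146e-01  2.25730570e-02 -3.17261363e-04]
 [ 2.17004179e-02 -9.57032339e-01  2.89168106e-01]
 [ 6.22377876e-03 -2.89101295e-01 -9.57278280e-01]] 342.1332629851341
```

View pics/w1.png

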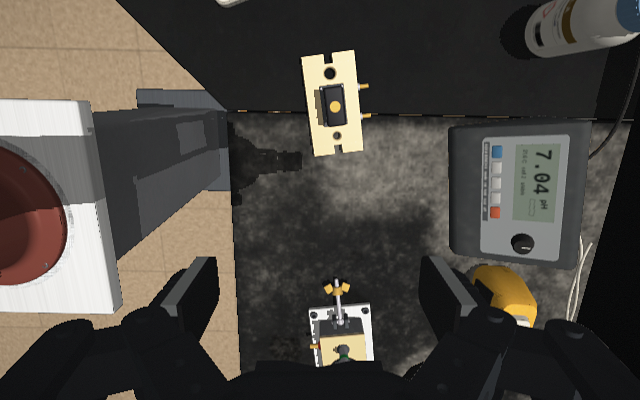

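The wrist picture shows the head at (333,105), with the large hole at (330,72), the small hole at (337,135) and the stubs to the right (+x). The cell's +y end is at (340,340). Next I measure the head.

```bash
cat >> h.py <<'E'
def plate(d,x,y,w,h,z,lo=(12,20,150),hi=(32,140,255)):
    hsv=cv2.cvtColor(d["img"][y:y+h,x:x+w],cv2.COLOR_RGB2HSV)
    m=cv2.morphologyEx(cv2.inRange(hsv,lo,hi),cv2.MORPH_OPEN,np.ones((5,5),np.uint8))
    c=max(cv2.findContours(m,cv2.RETR_EXTERNAL,cv2.CHAIN_APPROX_NONE)[0],key=cv2.contourArea)[:,0]
    P=np.array([ray(d,x+u,y+v,z)[:2] for u,v in c],np.float32)
    return cv2.minAreaRect(P)
E
python3 - <<'E'
from h import *
w=r.get_image("wrist")
print(plate(w,290,40,90,125,12))
L=ray(w,330,72.5,12);S=ray(w,336.7,135,12);G=ray(w,335,107,58)
print(L,S,np.linalg.norm(L-S),np.degrees(np.arctan2(-(L-S)[0],(L-S)[1])),(L+S)/2,G)
E
```

```text
((478.0159912109375, 161.000244140625), (64.30931854248047, 121.6665267944336), 8.705392837524414)
[472.79172717 197.64503996  12.        ] [483.65998398 122.67109994  12.        ] 75.75757842064985 8.248168370070813 [478.22585558 160.15806995  12.        ] [478.09519106 158.89147117  58.        ]
```

>>> {"name": "servo_tool", "arguments": {
  "deltas": [
    [[0, 0, 0], -7.3],
    [[14, 6.5, 20], 0],
    [[14, 6.5, 40], 0],
    [[14, 6.5, 40], 0],
    [[14.3, 6.2, 40], 0],
    [[0, 0, 40], 0],
    [[0, 0, 10], 0],
    [[0, 0, 0], 0]
  ]
}}

```text
time: 4.45
tcp_pos: [478.8, 157.7, 121.6]
ee_rot: [0.0, 0.654, 0.756, -0.0]
contact_force: [0.6, 0.1, 1.6]
opening: 85.2
grip_force: 0.0
```

```bash
python3 - <<'E'
from h import *
s=r.read_state();print(s["tcp_pos"],2*np.degrees(np.arctan2(s["ee_rot"][2],s["ee_rot"][1])))
w=r.get_image("wrist"); save("w2",w["img"])
E
```

```text
[478.77296708 157.72194242 121.64652282] 98.28067325327825
```

View pics/w2.png

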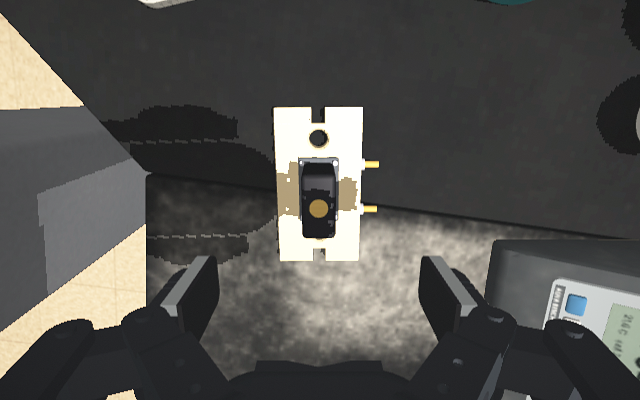

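The head is now centred at (318,185) and square to the fingers, with the large hole at (318,138). One check of the numbers from here.

```bash
python3 - <<'E'
from h import *
w=r.get_image("wrist"); 
print(plate(w,255,90,125,185,12,(10,2,200),(40,140,255)), ray(w,318,138,12),ray(w,319,208,58),ray(w,300,161,58),ray(w,338,161,58))
E
```

```text
((472.5617370605469, 194.2491455078125), (63.04130554199219, 50.184505462646484), 8.31164264678955) [473.16665581 199.52030024  12.        ] [479.32383275 161.28226385  58.        ] [463.38177579 189.68978526  58.        ] [486.44219041 193.04962955  58.        ]
```

>>> {"name": "servo_tool", "arguments": {
  "deltas": [
    [[3.8, 0.5, 20], 0],
    [[0, 0, 25], 0],
    [[0, 0, 25], 0],
    [[0, 0, 18], 0],
    [[0, 0, 9.5], 0],
    [[0, 0, 0], 0],
    [[0, 0, 0], 0]
  ]
}}

```text
time: 5.42
tcp_pos: [479.4, 162.6, 24.8]
ee_rot: [0.001, 0.654, 0.757, 0.001]
contact_force: [0.4, -0.0, -0.6]
opening: 85.5
grip_force: 0.0
```

>>> {"name": "servo_tool", "arguments": {
  "deltas": [
    [[0, 0, 0], 0],
    [[0, 0, 0], 0],
    [[0, 0, 0], 0],
    [[0, 0, 0], 0],
    [[0, 0, 0], 0],
    [[0, 0, 0], 0],
    [[0, 0, 0], 0],
    [[0, 0, 0], 0]
  ],
  "hand": 1
}}

```text
time: 6.42
tcp_pos: [478.7, 162.5, 24.0]
ee_rot: [0.0, 0.654, 0.757, 0.0]
contact_force: [-1.5, 0.1, 2.9]
opening: 21.2
grip_force: 60.0
```

>>> {"name": "servo_tool", "arguments": {
  "deltas": [
    [[0, 0, -8], 0],
    [[0, 0, -20], 0],
    [[0, 0, -30], 0],
    [[0, 0, -30], 0],
    [[0, 0, -30], 0],
    [[0, 0, -30], 0],
    [[0, 0, -30], 0],
    [[0, 0, -22], 0]
  ]
}}

```text
time: 7.42
tcp_pos: [478.3, 162.4, 224.8]
ee_rot: [0.0, 0.654, 0.757, 0.0]
contact_force: [-0.5, -0.3, -2.3]
opening: 21.1
grip_force: 59.3
```

>>> {"name": "servo_tool", "arguments": {
  "deltas": [
    [[-20, -2.5, 0], 0],
    [[-35, -4.5, 0], 0],
    [[-40, -5, 0], 0],
    [[-40, -5, 0], 0],
    [[-40, -5, 0], 0],
    [[-40, -5, 0], 0],
    [[-40, -5, 0], 0],
    [[-40, -5, 0], 0]
  ]
}}

```text
time: 8.43
tcp_pos: [484.2, -135.8, 223.1]
ee_rot: [-0.001, 0.654, 0.757, -0.0]
contact_force: [0.3, -0.4, -3.0]
opening: 21.5
grip_force: 59.3
```

>>> {"name": "servo_tool", "arguments": {
  "deltas": [
    [[-40, -5, 0], 0],
    [[-40, -5, 0], 0],
    [[-40, -5, 0], 0],
    [[-40, -5, 0], 0],
    [[-40, -5, 0], 0],
    [[-35, -4.5, 0], 0],
    [[-25, -2.5, 0], 0],
    [[0, 0, 0], 0]
  ]
}}

```text
time: 9.43
tcp_pos: [490.2, -397.7, 222.6]
ee_rot: [-0.001, 0.654, 0.756, 0.0]
contact_force: [0.5, 0.3, -2.6]
opening: 21.2
grip_force: 59.2
```

```bash
python3 - <<'E'
from h import *
s=r.read_state();print(s["tcp_pos"],2*np.degrees(np.arctan2(s["ee_rot"][2],s["ee_rot"][1])),s["contact_force"],s["ft_torque"],s["opening"])
w=r.get_image("wrist"); save("w3",w["img"])
E
```

```text
[ 490.24807091 -397.72091893  222.60535287] 98.2446570607004 [ 0.45387618  0.28863656 -2.6296076 ] [ 0.08689863 -0.03366107  0.04372915] 21.193710398516394
```

View pics/w3.png

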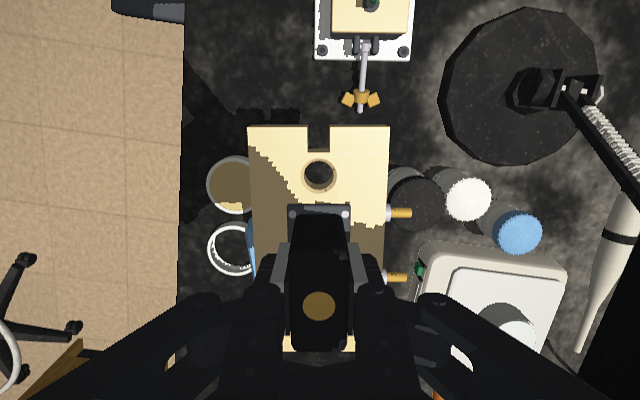

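The cell's near end is at (363,30), mostly out of frame above, and the held head reaches up to row 125. Backing off in y brings the cell fully into view.

>>> {"name": "servo_tool", "arguments": {
  "deltas": [
    [[-20, 0, -8], 0],
    [[-30, 0, -10], 0],
    [[-30, 0, -10], 0],
    [[-30, 0, -10], 0],
    [[-25, 0, -5], 0],
    [[0, 0, 0], 0],
    [[0, 0, 0], 0]
  ]
}}

```text
time: 10.35
tcp_pos: [510.8, -528.8, 266.0]
ee_rot: [-0.001, 0.653, 0.757, 0.0]
contact_force: [-0.3, 0.3, -2.3]
opening: 20.9
grip_force: 59.2
```

```bash
python3 - <<'E'
from h import *
s=r.read_state();print(s["tcp_pos"],2*np.degrees(np.arctan2(s["ee_rot"][2],s["ee_rot"][1])),s["contact_force"],s["ft_torque"],s["opening"])
w=r.get_image("wrist"); save("w4",crop(w["img"],200,0,266,200,3)); np.save("w4.npy",w,allow_pickle=True)
E
```

```text
[ 510.80864239 -528.79750169  266.04488533] 98.41859447097804 [-0.32877208  0.31844534 -2.3445168 ] [0.01354399 0.02872267 0.01729196] 20.92096922512357
```

View pics/w4.png

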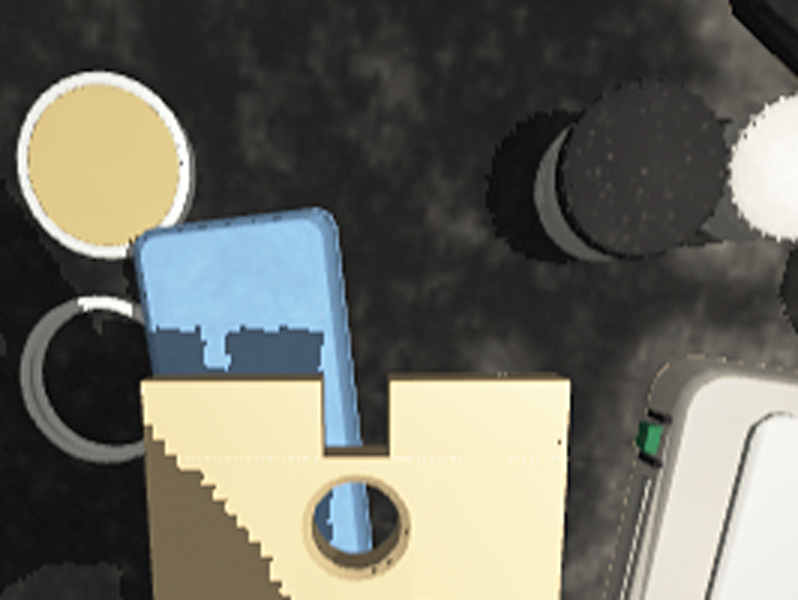

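That was the wrong way: the camera tilts back towards the fingers, and this view shows only the blue box and jars at (235,70). I'm going forward and higher.

>>> {"name": "servo_tool", "arguments": {
  "deltas": [
    [[20, 2.5, -10], 0],
    [[35, 4, -15], 0],
    [[40, 5, -15], 0],
    [[40, 5, -15], 0],
    [[40, 5, -15], 0],
    [[27, 2.5, -14], 0],
    [[0, 0, 0], 0],
    [[0, 0, 0], 0]
  ]
}}

```text
time: 11.4
tcp_pos: [504.8, -326.5, 350.3]
ee_rot: [-0.0, 0.653, 0.757, -0.0]
contact_force: [-0.3, -0.1, -3.3]
opening: 21.1
grip_force: 59.3
```

```bash
python3 - <<'E'
from h import *
s=r.read_state();print(s["tcp_pos"],2*np.degrees(np.arctan2(s["ee_rot"][2],s["ee_rot"][1])))
w=r.get_image("wrist"); save("w5",crop(w["img"],220,0,200,150,4)); np.save("w5.npy",w,allow_pickle=True)
E
```

```text
[ 504.79958979 -326.46182308  350.25307924] 98.40035484485092
```

View pics/w5.png

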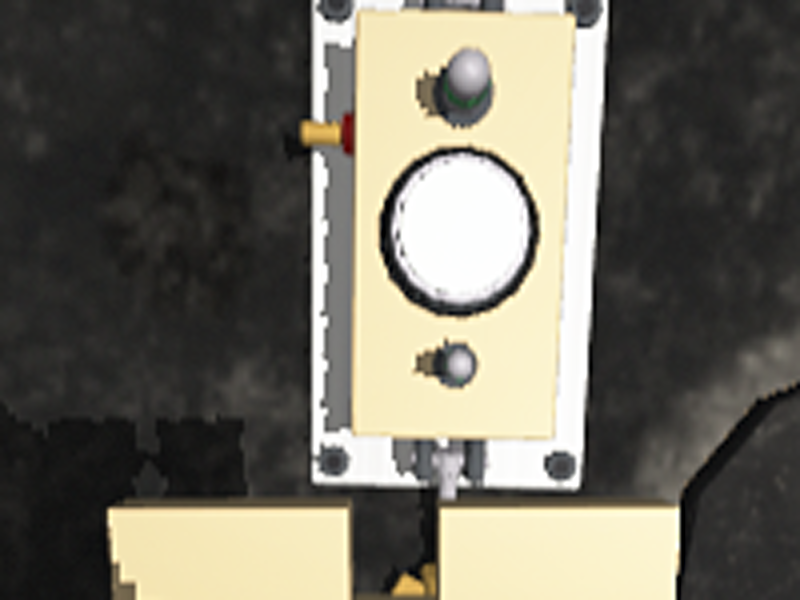

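The cell is now wholly visible, with crop positions: large pin top (469,70), disc (460,231), small pin (459,362) and hose stub at left. Axes agree with the head's. Now I measure both the cell and the held head in this view.

```bash
python3 - <<'E'
from h import *
w=np.load("w5.npy",allow_pickle=True).item(); im=w["img"]; hsv=cv2.cvtColor(im,cv2.COLOR_RGB2HSV)
print("block",plate(w,300,0,72,112,50))
# disc: white blob
m=cv2.inRange(hsv[30:85,310:360],(0,0,225),(179,12,255))
c=max(cv2.findContours(m,cv2.RETR_EXTERNAL,cv2.CHAIN_APPROX_NONE)[0],key=cv2.contourArea)
e=cv2.fitEllipse(cv2.convexHull(c));print("disc",e,ray(w,310+e[0][0],30+e[0][1],64))
for n,u,v in(("L",469,70),("S",459,360)):print(n,ray(w,220+u/4-.4,v/4-.4,81))
# held head: hole in plate
zt=350.25-12
m=cv2.inRange(hsv[120:330,200:440],(12,20,120),(32,150,255))
cs,h=cv2.findContours(m,cv2.RETR_CCOMP,cv2.CHAIN_APPROX_NONE)
for q,hh in zip(cs,h[0]):
    a=cv2.contourArea(q)
    if a>300 and len(q)>5:
        (x,y),ax,_=cv2.fitEllipse(q);print(hh[3],a,x+200,y+120,ax,ray(w,x+200,y+120,zt), cv2.boundingRect(q))
print([ray(w,u,126,zt) for u in (247.5,389.5)])
E
```

```text
block ((506.67816162109375, -210.6642303466797), (63.617401123046875, 119.90122985839844), 7.315824508666992)
disc ((24.71889877319336, 26.598649978637695), (33.424503326416016, 35.30915069580078), 3.434025287628174) [ 506.41289264 -210.5484931    64.        ]
L [ 501.82386064 -172.62879291   81.        ]
S [ 511.12708864 -247.09820465   81.        ]
-1 698.5 407.4550476074219 263.32269287109375 (18.090917587280273, 66.32907104492188) [ 549.72405056 -328.02471173  338.25      ] (182, 132, 58, 23)
-1 810.5 238.58340072631836 207.94327545166016 (29.727407455444336, 36.05104446411133) [ 463.75542824 -311.18573606  338.25      ] (23, 71, 30, 35)
-1 9072.0 336.4990234375 167.5813217163086 (95.1025619506836, 159.85975646972656) [ 506.69702457 -285.05294568  338.25      ] (47, 3, 143, 106)
98 718.0 318.9051513671875 174.7582778930664 (28.97254180908203, 31.716447830200195) [ 499.19733633 -289.5784597   338.25      ] (103, 40, 34, 30)
[array([ 464.61379654, -272.29882046,  338.25      ]), array([ 526.91737765, -263.07501477,  338.25      ])]
```

>>> {"name": "servo_tool", "arguments": {
  "deltas": [
    [[10, 1.4, 0], 1.2],
    [[20, 2.8, 10], 0],
    [[30, 4.2, 30], 0],
    [[30, 4.2, 35], 0],
    [[25.8, 3.6, 40], 0],
    [[0, 0, 40], 0],
    [[0, 0, 30], 0],
    [[0, 0, 20], 0]
  ]
}}

```text
time: 12.45
tcp_pos: [505.5, -209.4, 143.4]
ee_rot: [-0.001, 0.662, 0.75, -0.0]
contact_force: [-0.2, 0.1, -2.8]
opening: 21.1
grip_force: 59.3
```

>>> {"name": "servo_tool", "arguments": {
  "deltas": [
    [[0, 0, 15], 0],
    [[0, 0, 10], 0],
    [[0, 0, 0], 0],
    [[0, 0, 0], 0]
  ]
}}

```text
time: 12.95
tcp_pos: [507.1, -210.4, 121.9]
ee_rot: [0.001, 0.662, 0.75, 0.0]
contact_force: [0.0, -0.3, -3.4]
opening: 21.1
grip_force: 59.3
```

```bash
python3 - <<'E'
from h import *
s=r.read_state();print(s["tcp_pos"],2*np.degrees(np.arctan2(s["ee_rot"][2],s["ee_rot"][1])),s["ee_rot"],s["contact_force"])
w=r.get_image("wrist");S=r.get_image("side")
np.save("w6.npy",w,allow_pickle=True)
a=crop(w["img"],230,110,180,120,4);b=crop(S["img"],300,190,72,48,2.5)
b=crop(S["img"],300,200,60,40,4);a[:160,:240]=b
save("w6",a)
E
```

```text
[ 507.12609397 -210.37422796  121.93348179] 97.16018727097953 [9.37688687e-04 6.61572134e-01 7.49880919e-01 2.00366435e-04] [ 0.01828578 -0.32531364 -3.40824857]
```

View pics/w6.png

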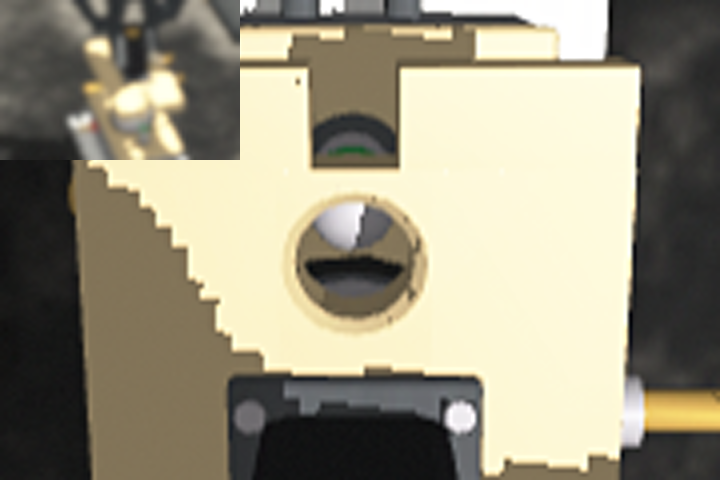

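The hole at crop (357,262) shows the large pin's nose at (355,225), centred in x; the notch likewise shows the pin foot centred. I check y from the nose's lower edge (crop row about 250).

```bash
python3 - <<'E'
from h import *
w=np.load("w6.npy",allow_pickle=True).item()
ax=np.array([-.1253,.9921,0]);bx=np.array([.9921,.1253,0])
def sph(c,rr=6):
    t=np.linspace(0,np.pi,40);p=np.linspace(0,2*np.pi,80)
    return max(proj(w,c+rr*np.array([np.sin(a)*np.cos(b),np.sin(a)*np.sin(b),np.cos(a)]))[1] for a in t for b in p)
C=np.array([506.5,-210.4,80])+38*ax
for d in(-3,-1.5,0,1.5,3):print(d,"nose lower row (crop)",(sph(C+d*ax)-110+.5)*4)
print("tip col",(proj(w,C)[0]-230+.5)*4)
# hole centre on plate top, seen
for z in(121.9-12,):
    H=ray(w,230+355/4-.4,110+262/4-.4,z);c=H-38*ax;print("hole",H,"head centre",c, "rel cell", (c-C+38*ax)@ax,(c-C+38*ax)@bx)
E
```

```text
-3 nose lower row (crop) 271.2195465406869
-1.5 nose lower row (crop) 260.5602543835789
0 nose lower row (crop) 249.85131478620372
1.5 nose lower row (crop) 239.09238007697763
3 nose lower row (crop) 228.28309933048354
tip col 353.06553479488866
hole [ 502.11628653 -173.54771953  109.9       ] head centre [ 506.87768653 -211.24751953  109.9       ] rel cell -0.8881482514647596 0.26850860825885314
```

>>> {"name": "servo_tool", "arguments": {
  "deltas": [
    [[0.8, -0.3, 0], 0],
    [[0, 0, 4], 0],
    [[0, 0, 4], 0],
    [[0, 0, 3], 0],
    [[0, 0, 3], 0],
    [[0, 0, 0], 0]
  ]
}}

```text
time: 13.8
tcp_pos: [505.8, -209.1, 106.4]
ee_rot: [-0.0, 0.662, 0.75, -0.0]
contact_force: [0.3, -0.2, -1.8]
opening: 21.5
grip_force: 59.3
```

>>> {"name": "servo_tool", "arguments": {
  "deltas": [
    [[0, 0, 2], 0],
    [[0, 0, 2], 0],
    [[0, 0, 2], 0],
    [[0, 0, 0], 0]
  ]
}}

```text
time: 14.3
tcp_pos: [505.9, -209.1, 100.5]
ee_rot: [-0.0, 0.662, 0.75, -0.0]
contact_force: [-0.6, -0.8, -2.9]
opening: 21.2
grip_force: 59.3
```

>>> {"name": "servo_tool", "arguments": {
  "deltas": [
    [[0, 0, 2], 0],
    [[0, 0, 2], 0],
    [[0, 0, 2], 0],
    [[0, 0, 2], 0],
    [[0, 0, 2], 0],
    [[0, 0, 0], 0]
  ]
}}

```text
time: 15.05
tcp_pos: [505.9, -209.1, 90.5]
ee_rot: [-0.0, 0.662, 0.75, -0.0]
contact_force: [-0.4, 0.5, -2.6]
opening: 21.4
grip_force: 59.3
```

>>> {"name": "servo_tool", "arguments": {
  "deltas": [
    [[0, 0, 1], 0],
    [[0, 0, 1], 0],
    [[0, 0, 1], 0],
    [[0, 0, 1], 0],
    [[0, 0, 0], 0],
    [[0, 0, 0], 0]
  ]
}}

```text
time: 15.8
tcp_pos: [506.1, -209.2, 87.2]
ee_rot: [0.0, 0.661, 0.75, -0.0]
contact_force: [-1.6, 1.0, 2.7]
opening: 20.9
grip_force: 59.9
```

```bash
python3 - <<'E'
from h import *
for i in range(4):
    s=r.read_state();print(s["tcp_pos"],s["contact_force"],s["ft_torque"],s["ee_rot"]); w=r.get_image("wrist")
E
```

```text
[ 506.14846616 -209.24367075   87.21421205] [-1.63464595  1.03152847  2.66353655] [0.16265578 0.40452665 0.04259582] [ 1.17068802e-04  6.61488982e-01  7.49954873e-01 -2.20315582e-05]
[ 506.14397211 -209.24987708   87.14698534] [-2.90321094  1.29203348  2.6034979 ] [0.19777672 0.37015049 0.01602649] [9.98118883e-05 6.61514698e-01 7.49932193e-01 1.72188423e-06]
[ 506.15838816 -209.23759356   87.11600895] [-2.35011707  0.74517476  3.47197326] [ 0.22757009  0.38654195 -0.01904447] [1.40745440e-04 6.61509479e-01 7.49936790e-01 1.50858357e-05]
[ 506.14102367 -209.26719079   87.05160905] [-1.46140248  0.1324563   2.88263594] [ 0.21943364  0.37612332 -0.00968889] [ 1.29226191e-04  6.61523481e-01  7.49924441e-01 -1.25207594e-06]
```

>>> {"name": "servo_tool", "arguments": {
  "deltas": [
    [[0, -0.3, 1], 0],
    [[0, 0, 1], 0],
    [[0, 0, 1], 0],
    [[0, 0, 1], 0],
    [[0, 0, 0], 0],
    [[0, 0, 0], 0]
  ]
}}

```text
time: 16.75
tcp_pos: [506.1, -209.3, 83.4]
ee_rot: [0.0, 0.662, 0.75, 0.0]
contact_force: [-1.6, 1.6, 6.9]
opening: 21.2
grip_force: 60.3
```

```bash
cat > st.py <<'E'
from h import *
A=[]
for i in range(8):
    s=r.read_state();A.append(np.r_[s["tcp_pos"],s["contact_force"],s["ft_torque"],s["opening"]]); w=r.get_image("wrist")
print(np.round(np.mean(A,0),2),np.round(np.std(A,0),2))
E
python3 st.py
```

```text
[ 5.0613e+02 -2.0930e+02  8.3400e+01 -1.9300e+00  1.8800e+00  5.7600e+00
  3.8000e-01  3.9000e-01 -0.0000e+00  2.1260e+01] [0.01 0.01 0.01 0.47 0.4  0.56 0.02 0.01 0.04 0.17]
```

>>> {"name": "servo_tool", "arguments": {
  "deltas": [
    [[0.3, -0.3, 0.8], 0],
    [[0, 0, 0.9], 0],
    [[0, 0, 0.9], 0],
    [[0, 0, 0], 0],
    [[0, 0, 0], 0],
    [[0, 0, 0], 0]
  ]
}}

```text
time: 17.9
tcp_pos: [506.1, -209.3, 81.4]
ee_rot: [0.001, 0.662, 0.75, 0.0]
contact_force: [-1.5, 1.4, 7.4]
opening: 21.4
grip_force: 60.7
```

```bash
cat >> st.py <<'E'
S=r.get_image("side"); save("fin",np.hstack([crop(S["img"],305,195,60,60,6),crop(w["img"],240,70,160,160,2.25)]))
E
python3 st.py
```

```text
[ 5.0612e+02 -2.0929e+02  8.1400e+01 -2.1500e+00  2.3200e+00  7.6500e+00
  3.9000e-01  4.7000e-01 -1.0000e-02  2.1430e+01] [0.01 0.01 0.02 0.48 0.66 0.44 0.02 0.03 0.02 0.08]
```

View pics/fin.png

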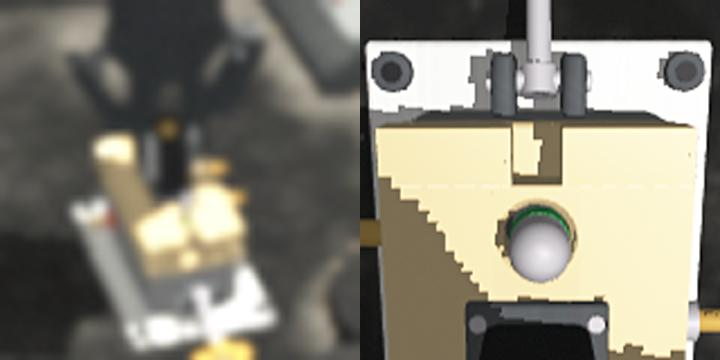

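The large pin stands through the hole, with its green band just at plate level, and the head lies flat on the cell. The force is about 10.4 N, so I add 0.5 mm and hold.

>>> {"name": "servo_tool", "arguments": {
  "deltas": [
    [[0, 0, 0.5], 0],
    [[0, 0, 0], 0],
    [[0, 0, 0], 0],
    [[0, 0, 0], 0],
    [[0, 0, 0], 0],
    [[0, 0, 0], 0],
    [[0, 0, 0], 0],
    [[0, 0, 0], 0]
  ]
}}

```text
time: 19.35
tcp_pos: [506.1, -209.3, 81.0]
ee_rot: [0.001, 0.662, 0.75, 0.0]
contact_force: [-2.0, 1.2, 7.9]
opening: 21.5
grip_force: 60.7
```

>>> {"name": "servo_tool", "arguments": {
  "deltas": [
    [[0, 0, 0], 0],
    [[0, 0, 0], 0],
    [[0, 0, 0], 0],
    [[0, 0, 0], 0],
    [[0, 0, 0], 0],
    [[0, 0, 0], 0],
    [[0, 0, 0], 0],
    [[0, 0, 0], 0]
  ]
}}

```text
time: 20.35
tcp_pos: [506.1, -209.3, 81.0]
ee_rot: [0.001, 0.662, 0.75, 0.0]
contact_force: [-2.2, 1.4, 8.8]
opening: 21.2
grip_force: 60.7
```

>>> {"name": "servo_tool", "arguments": {
  "deltas": [
    [[0, 0, 0], 0],
    [[0, 0, 0], 0],
    [[0, 0, 0], 0],
    [[0, 0, 0], 0],
    [[0, 0, 0], 0],
    [[0, 0, 0], 0],
    [[0, 0, 0], 0],
    [[0, 0, 0], 0]
  ]
}}

```text
time: 21.35
tcp_pos: [506.1, -209.3, 81.0]
ee_rot: [0.001, 0.661, 0.75, 0.0]
contact_force: [-2.5, 2.3, 8.4]
opening: 21.3
grip_force: 60.7
```

>>> {"name": "servo_tool", "arguments": {
  "deltas": [
    [[0, 0, 0], 0],
    [[0, 0, 0], 0],
    [[0, 0, 0], 0],
    [[0, 0, 0], 0],
    [[0, 0, 0], 0],
    [[0, 0, 0], 0],
    [[0, 0, 0], 0],
    [[0, 0, 0], 0]
  ]
}}

```text
time: 22.35
tcp_pos: [506.1, -209.3, 81.0]
ee_rot: [0.001, 0.662, 0.75, 0.0]
contact_force: [-1.2, 2.1, 8.2]
opening: 21.2
grip_force: 60.7
```

```bash
python3 st.py
```

```text
[ 5.0612e+02 -2.0930e+02  8.0980e+01 -2.1300e+00  1.9600e+00  8.3500e+00
  4.1000e-01  5.2000e-01 -1.0000e-02  2.1270e+01] [0.01 0.01 0.   0.54 0.54 0.75 0.02 0.03 0.04 0.21]
```

Steady for over 3 s at about 11 N (8.35 N read plus about 2.7 N head weight), with the piston about 7.0 mm in. Handing in.

```bash
python3 -c "
from cell import r
print(r.job_done())"
```

```text
the job is handed in; nothing more can be done
None
```

The head is on both guide pins and I handed the job in with the arm still gripping and pressing: about 11 N on the disc, piston about 7 mm in, plate top at the green band, held steady for over 3 s. No verdict came back.

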